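# Seat the water tank and start the dehumidifier by its touchless sensor

### The arm

A 6-joint arm with a two-finger parallel gripper is mounted at the origin on the work surface. World frame = base frame: x ahead of the robot, y to its left, z up, the work surface at z = 0. Lengths are in m, angles in rad, forces in N, time in s.
With the tool pointing down it reaches from about 0.35 to 0.775 m from the base axis. Payload 7.3 kg.
Tool frame: the origin (TCP) lies between the finger pads, 19 mm behind the fingertips; this is the grasp point; x points along the fingers, z is the direction in which the jaws open and shut, and the axes are right-handed (so a half turn about x gives the same grasp; the last joint's range is limited). The gripper opens to 92 mm and grips with 3 to 60 N. Pads are 19 mm wide; open, the fingers measure 130 mm over their backs; the gripper's body (75 mm by 190 mm) begins 47 mm behind the grasp point.
Start: joints at [-1.44, 0.342, 1.524, -0, 1.275, -0.146], TCP at [0.143, -0.505, 0.246] pointing down, gripper open.
Joint ranges: [-2.53, 2.53], [-0.77, 2.02], [0.04, 2.7], [-1, 4.14], [0.28, 2.66], [-3.11, 3.11]. Speed limits (rad/s): [2.57, 2.57, 3.14, 3.14, 3.14, 3.14].

### API

Orientations are given as a unit quaternion [w, x, y, z].
In Python, from workcell import ctrl gives the robot as it stands. The module is installed in compiled form; this text tells all that it offers.
- The arm moves only by the shell command python3 -m pendant 'ROWS' [FORCE]. ROWS is JSON, a list of rows, each a list of 7 numbers: the shift along the tool's x, y, z in units of 1000 mm (1.0 is 1000 mm), then the turn, a rotation vector about the tool's x, y, z in units of 60 degrees (1.0 is 60 degrees), then the closure, from -1 (fully open) to 1 (shut). A call has 1 to 12 rows; each row is the pose to reach, as a shift and turn from the pose measured when the call began, along the tool's axes at that moment; what a row does not reach only later rows make up. A row lasts 1/8 s, in which the tool goes at most 62.5 mm and 10.7 degrees, less where a joint would pass 70% of its speed; a pose out of reach is approached as far as the arm can. A call with a number of a shift or a turn outside -1 to 1 is refused whole. A call with a gripper value outside its range is refused whole. The fingers move at their own pace and stop on an object; FORCE is the grip in N (left out, the last holds). Time passes only in rows, so rows that repeat a pose let the fingers close. It gives the time, the measured TCP pose, the force and the opening at its end, in the units of the state.
- ctrl.read_state(): the state, without advancing time (a new reading comes with each control period).
- ctrl.read_camera(name): name is "scene" or "top" or "wrist"; returns a dict with "pixels" (384x512x3 uint8, blue, green, red), "camera_matrix" (3x3 intrinsics, pixels), "R" (3x3) and "t" (3): a world point X has camera coordinates R X + t; the wrist camera has in their place "hand_eye" (4x4, takes a point from camera to tool coordinates, whose origin is the TCP and whose axes are the tool frame's). Camera axes: x right, y down, z forward; pixel columns grow to the right and rows downward; lengths in m; the calibration is good to about 2 mm. A picture is of the moment at which its call begins: read the wrist's pose just before it. There is no depth.
- ctrl.close_job(): hands the job in, once; it reports no verdict.
The state is a dict: "time": time; "joint_pos": joint angles; "joint_velocities": joint speeds; "effort": joint torques, N m; "ee_pos": TCP position; "tcp_rot": TCP orientation; "ft_force": force on the tool from outside, world axes, zero at the start; "ft_torque": the same for the moment, N m; "finger_gap": finger opening in m.
Only numpy, scipy, OpenCV 4.12 (cv2) and the standard library are available. Lean on these libraries where they do the work, as an engineer would, in place of code of your own. Each camera call takes 0.05 s, during which the arm holds its last target. There are 200 camera calls.

### The job

The dehumidifier's water tank has been left pulled out. Push it fully home with the fingertips, then start the machine by pointing at the round touchless sensor on its top: hold the fingertips about 2 cm above the middle of the sensor, without touching the top of the machine, for 3 seconds. Nothing is to be gripped or lifted, and the other things on the shelf, including the small drawer unit, stay as they are.

Things in the scene. Friction and masses are not known exactly. Their poses are not given: they have to be found in the camera images.
- dehumidifier: White box-shaped compact dehumidifier, fixed, 170 (its x, depth) x 200 (its y, width) x 170 mm high including the top panel. Origin: centre of its underside. Its front, with the tank, faces its own -x, roughly towards the robot; it stands turned by up to 19 degrees.
- tank (a joint): How far the water tank is pulled out, m: 0 fully home, up to 0.075; starts 0.03 to 0.055. It slides along the dehumidifier's -x (out) and +x (in) with a steady friction of about 1.5 N plus a little drag (6 N per m/s), no spring and no latch; at 0 it meets a stop, and it stays where it is left.
- tank_pull (a point): Centre of the front face of the tank's pull; axes parallel to the dehumidifier's (push along its +x). The pull is a solid grey ledge 100 mm wide, 117 to 143 mm above the shelf, standing 36 mm out of the grey tank front (196 mm wide, 20 to 158 mm above the shelf). With the tank home this point is 133 mm ahead of the dehumidifier's centre.
- top_panel: White top of the dehumidifier, 170 x 200 x 8 mm, its upper face 170 mm above the shelf; origin at the centre of its underside. Not to be touched. Grey air slats (flat) on its rear half.
- sensor_face (a point): Centre of the upper face of the round touchless sensor, a black disc 42 mm across and 4 mm high on the front half of the top panel, left or right of the middle (52 mm to the side, 35 mm ahead of the centre): its upper face is 174 mm above the shelf. z up. Not to be touched.
- sensor: The same round sensor disc; origin at the centre of its underside, 170 mm above the shelf.
- display: Square black display, 44 x 44 x 4 mm, on the other side of the top panel's front half; origin at the centre of its underside. Not the sensor; not to be touched.
- clip: Small loose plastic spring clip, 60 x 22 x 23 mm, lying on the rear half of the dehumidifier's top; origin at its underside. Leave alone.
- trivet: Loose slatted wooden trivet, 150 x 150 x 16 mm, on the shelf left of and ahead of the dehumidifier; origin at its underside. Leave alone.
- ramekin: Loose glass ramekin, 84 mm across, 45 mm high, standing on the trivet; origin at its underside. Leave alone.
- canister: Loose stainless canister with a screw-top lid, 100 mm across, 159 mm high, near the dehumidifier; origin at its underside. Leave alone.
- mug: Loose white mug, 80 mm across, 90 mm high, near the dehumidifier; origin at its underside. Leave alone.
- drawer_unit: Fixed small plastic unit of two drawers with knobs, 150 x 150 x 160 mm high, to the right of the dehumidifier and facing the robot; origin at the centre of its underside. Leave alone.
- drawer_unit_drawer0 (a joint): How far the unit's upper drawer is open, m (0 shut). It may start a little open. Leave alone.
- drawer_unit_drawer0_handle (a point): Knob of the unit's upper drawer.

How it is judged:
By the outcome, as a careful person would: the job done as asked, in the order asked, and still so for the second after the job is handed in, with the robot touching nothing.
It also fails if it takes over 43 s, if anything falls off the work surface, if the arm or the gripper's body presses on something with over 40 N, if the wrist force passes 120 N, or if a joint passes its speed limit or range.

## Working session

There is one attempt and no reset: what is moved stays moved. The work goes in short steps, Python scripts to look and compute and a shell command to move; the robot and the scene stay as the last step left them, time stands still between calls to the robot, and variables do not carry over. Pictures are saved under pics/ and viewed, about 8 in all and at most 12, crops included, and the job is handed in when it is done.

```bash
mkdir -p pics; python3 - <<'E'
from workcell import ctrl
import cv2,numpy as np
s=ctrl.read_state();print(s)
for n in("scene","top"):
    c=ctrl.read_camera(n);cv2.imwrite(f"pics/{n}0.png",c["pixels"]);print(n,c["camera_matrix"],c["R"],c["t"])
    np.savez(f"{n}0.npz",K=c["camera_matrix"],R=c["R"],t=c["t"],im=c["pixels"])
E
```

```text
{'time': 0.0, 'joint_pos': array([-1.44002751e+00,  3.42711337e-01,  1.52507293e+00, -2.46856839e-05,
        1.27539372e+00, -1.45999373e-01]), 'joint_velocities': array([ 0.00092603, -0.0006541 ,  0.00014129, -0.00148847,  0.00074677,
        0.00058308]), 'effort': array([ 9.69883399e-05, -4.31234050e+01, -2.44217044e+01,  7.20440154e-02,
        5.61321003e-02, -1.31546972e-04]), 'ee_pos': array([ 0.14341698, -0.50461149,  0.24483134]), 'tcp_rot': array([ 0.56379362,  0.42663999,  0.56459213, -0.42585303]), 'ft_force': array([-0.46471702, -0.79221178,  0.00787015]), 'ft_torque': array([ 0.02311641,  0.01668675, -0.011953  ]), 'finger_gap': 0.0917091448378284}
scene [[458.39422773   0.         253.28580093]
 [  0.         458.39422773 193.69129017]
 [  0.           0.           1.        ]] [[-0.55740623  0.83022683 -0.00465757]
 [ 0.50027396  0.33139141 -0.79994106]
 [-0.66258905 -0.4482222  -0.60006051]] [ 0.25823954 -0.15535795  1.49104585]
top [[346.96558271   0.         256.61814021]
 [  0.         346.96558271 188.87682672]
 [  0.           0.           1.        ]] [[ 0.00704006 -0.99995692  0.00604955]
 [-0.99673022 -0.00750406 -0.08045222]
 [ 0.08049415 -0.00546338 -0.99674011]] [0.02306142 0.51761093 0.88399624]
```

View pics/scene0.png

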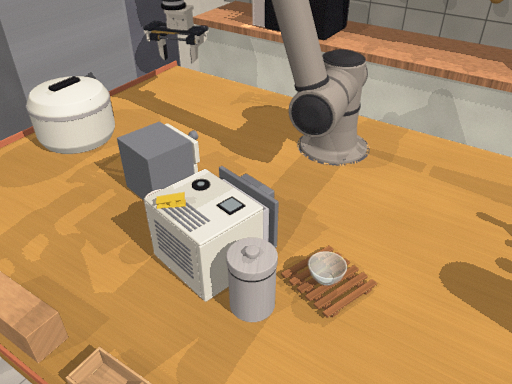

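View pics/top0.png

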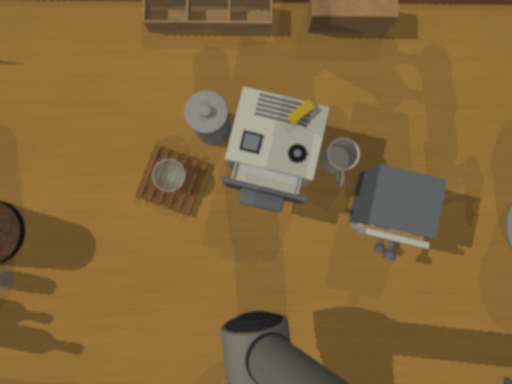

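The scene view shows the box with its pull facing the robot. In the top view the sensor is at about (298,153), the display at (252,142), the tank front edge near (264,190) and the pull near (262,202). The mug is at (342,155), right of the box. Next I'll measure these.

```bash
cat > h.py <<'E'
import numpy as np
def ray(d,uv,z):
    K,R,t=d["K"],d["R"],d["t"]
    r=R.T@np.linalg.inv(K)@np.array([*uv,1.]);o=-R.T@t
    return o+r*(z-o[2])/r[2]
def proj(d,X):
    p=d["K"]@(d["R"]@np.asarray(X)+d["t"]);return p[:2]/p[2]
E
python3 - <<'E'
import cv2,numpy as np
from h import *
d=np.load("top0.npz");im=d["im"];g=im.max(2)
def dark(src,x0,x1,y0,y1,th=75):
    m=np.zeros(src.shape,np.uint8);m[y0:y1,x0:x1]=(src[y0:y1,x0:x1]<th)*255
    cs=cv2.findContours(m,0,2)[0];c=max(cs,key=cv2.contourArea);c=cv2.convexHull(c)
    M=cv2.moments(c);return np.array([M["m10"]/M["m00"],M["m01"]/M["m00"]]),M["m00"]
s=dark(g,285,311,140,168);p=dark(g,238,266,128,156);print(s,p)
S=ray(d,s[0],.174);P=ray(d,p[0],.174);print("sensor,display top cam",S,P,np.linalg.norm(S-P))
e=np.load("scene0.npz");ge=e["im"].max(2)
s2=dark(ge,190,213,176,193);p2=dark(ge,215,248,194,216);print(s2,p2)
S2=ray(e,s2[0],.174);P2=ray(e,p2[0],.174);print("scene cam",S2,P2,np.linalg.norm(S2-P2))
# white top quad
w=((im.min(2)>150)*255).astype(np.uint8);w[:80]=0;w[215:]=0;w[:,:215]=0;w[:,325:]=0
w=w*0+((im.min(2)>150)*255).astype(np.uint8)*0+w
c=max(cv2.findContours(w,0,2)[0],key=cv2.contourArea);r=cv2.minAreaRect(c);print(r,[ray(d,b,.17)[:2].round(4) for b in cv2.boxPoints(r)])
# model
for A,B in((S,P),(S2,P2)):
    y=(B-A)[:2];yaw=np.arctan2(y[1],y[0])-np.pi/2;X=np.array([np.cos(yaw),np.sin(yaw)]);Y=np.array([-X[1],X[0]])
    C=(A+B)[:2]/2-0.035*X*-1;print("yaw",np.degrees(yaw),"centre",C,"pull home",C-.133*X)
x=cv2.resize(im[80:220,200:360],None,fx=5,fy=5,interpolation=cv2.INTER_CUBIC);cv2.imwrite("pics/topcrop.png",x[:600])
E
```

```text
(array([296.96934866, 152.948659  ]), 217.5) (array([257.5975976 , 144.78678679]), 55.5)
sensor,display top cam [ 0.58445697 -0.05991997  0.174     ] [0.60181452 0.02620977 0.174     ] 0.08786134459470162
(array([200.26060606, 184.64848485]), 137.5) (array([230.408, 207.104]), 187.5)
scene cam [ 0.58715766 -0.05850767  0.174     ] [0.61494873 0.04515381 0.174     ] 0.10732215697371533
((254.3529815673828, 127.58824157714844), (40.26091384887695, 71.7905502319336), 14.03624439239502) [array([0.5738, 0.095 ]), array([0.7309, 0.0584]), array([ 0.7094, -0.0287]), array([0.5529, 0.0093])]
yaw -11.394088535874811 centre [ 0.62744595 -0.02376957] pull home [0.49706717 0.00250541]
yaw -15.007770255835315 centre [ 0.63485937 -0.01574018] pull home [0.5063959  0.01870017]
```

View pics/topcrop.png

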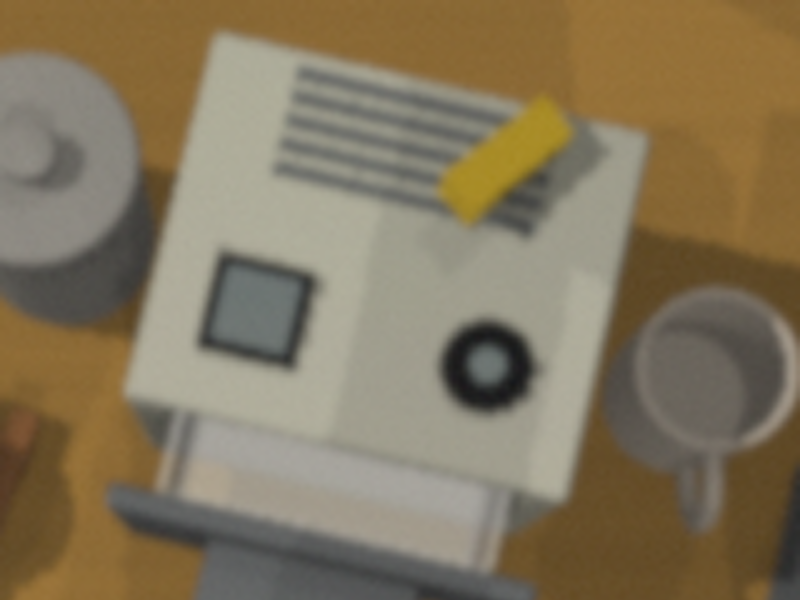

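The crop is clear: top corners at (215,32), (648,132), (567,502) and (127,395), display at (257,308), sensor at (487,365). I'll fit the pose from these.

```bash
python3 - <<'E'
import cv2,numpy as np
from h import *
from scipy.optimize import least_squares
from scipy.spatial.transform import Rotation as Ro
from workcell import ctrl
d=np.load("top0.npz");e=np.load("scene0.npz")
f=lambda a:((a[0]+.5)/5-.5+200,(a[1]+.5)/5-.5+80)
W=[ray(d,f(a),z)[:2] for a,z in [((215,32),.17),((648,132),.17),((567,502),.17),((127,395),.17),((257,308),.174),((487,365),.174)]]
W.append(ray(e,(200.26,184.65),.174)[:2]);W.append(ray(e,(230.9,205.5),.174)[:2])
L=np.array([[.085,.1],[.085,-.1],[-.085,-.1],[-.085,.1],[-.035,.052],[-.035,-.052],[-.035,-.052],[-.035,.052]])
T=lambda p,l:p[:2]+np.array(l)@np.array([[np.cos(p[2]),np.sin(p[2])],[-np.sin(p[2]),np.cos(p[2])]])
r=least_squares(lambda p:(T(p,L)-W).ravel(),[.63,-.02,-.2]);p=r.x
print("pose",p[:2],np.degrees(p[2]),(r.fun.reshape(-1,2)*1000).round(1).tolist())
np.save("pose.npy",p)
print("pull home",T(p,[-.133,0]),"sensor",T(p,[-.035,-.052]))
for o in(.03,.055): print(o,"pull top-front edge px",proj(d,[*T(p,[-.133-o,0]),.143]))
im=d["im"]
# profile along pull axis
for o in np.arange(.0,.08,.004):
    u=proj(d,[*T(p,[-.133-o,0]),.143]);print(round(o,3),u.round(1),im[int(round(u[1])),int(round(u[0]))])
E
```

```text
pose [ 0.63151749 -0.01701752] -12.984424598951074 [[1.6, 0.8], [0.5, -1.2], [0.5, -0.1], [-0.2, 2.1], [-0.6, 0.8], [0.5, 0.2], [-1.4, -1.3], [-0.9, -1.3]]
pull home [0.50191815 0.01286574] sensor [ 0.58572872 -0.05982392]
0.03 pull top-front edge px [260.02312099 204.37735383]
0.055 pull top-front edge px [257.44842608 215.23512198]
0.0 [263.1 191.4] [74 74 72]
0.004 [262.7 193.1] [78 77 77]
0.008 [262.3 194.9] [85 85 82]
0.012 [261.9 196.6] [88 87 86]
0.016 [261.5 198.3] [92 92 89]
0.02 [261. 200.] [93 94 92]
0.024 [260.6 201.8] [92 92 90]
0.028 [260.2 203.5] [94 93 91]
0.032 [259.8 205.2] [92 93 92]
0.036 [259.4 207. ] [66 81 94]
0.04 [259.  208.7] [ 52  98 127]
0.044 [258.6 210.5] [ 52 101 132]
0.048 [258.2 212.2] [ 50  99 130]
0.052 [257.8 213.9] [ 49  97 128]
0.056 [257.3 215.7] [ 49  98 130]
0.06 [256.9 217.4] [ 49  97 130]
0.064 [256.5 219.2] [ 50  98 129]
0.068 [256.1 220.9] [ 51  99 129]
0.072 [255.7 222.7] [ 50  99 131]
0.076 [255.3 224.4] [ 49  98 130]
```

```bash
cat > rel.py <<'E'
import sys,numpy as np
from scipy.spatial.transform import Rotation as Ro
from workcell import ctrl
p=np.load("pose.npy");s=ctrl.read_state();q=s["tcp_rot"];R0=Ro.from_quat([q[1],q[2],q[3],q[0]])
c,sn=np.cos(p[2]),np.sin(p[2]);B=np.array([[c,-sn,0],[sn,c,0],[0,0,1]])
Y=B[:,1]
x=np.array([0,0,-1.]);best=None
for z in(Y,-Y):
    Rt=Ro.from_matrix(np.c_[x,np.cross(z,x),z]);rv=(R0.inv()*Rt).as_rotvec()
    print("turn(60deg)",(rv/np.radians(60)).round(4))
loc=B.T@(s["ee_pos"]-[p[0],p[1],0])
print("t",s["time"],"local TCP",loc.round(4),"F local",(B.T@s["ft_force"]).round(2),"gap",s["finger_gap"],"q",s["joint_pos"].round(2))
for a in sys.argv[1:]:
    l=np.array(eval(a));print(a,"shift",R0.inv().apply(B@l+[p[0],p[1],0]-s["ee_pos"]).round(4))
E
python3 rel.py "[-.22,0,.245]" "[-.22,0,.141]"
```

```text
turn(60deg) [-2.5193e+00 -2.0000e-04 -1.8000e-03]
turn(60deg) [ 4.807e-01 -1.300e-03  1.000e-04]
t 0.1 local TCP [-0.366  -0.5849  0.2449] F local [-0.14 -0.7   1.02] gap 0.09210051979109739 q [-1.44  0.34  1.52  0.    1.28 -0.15]
[-.22,0,.245] shift [ 0.0006  0.41   -0.4419]
[-.22,0,.141] shift [ 0.1046  0.41   -0.4417]
```

```bash
python3 -m pendant '[[0,0.41,-0.442,0.481,0,0,1],[0,0.41,-0.442,0.481,0,0,1],[0,0.41,-0.442,0.481,0,0,1],[0,0.41,-0.442,0.481,0,0,1],[0,0.41,-0.442,0.481,0,0,1],[0,0.41,-0.442,0.481,0,0,1],[0,0.41,-0.442,0.481,0,0,1],[0,0.41,-0.442,0.481,0,0,1],[0,0.41,-0.442,0.481,0,0,1],[0,0.41,-0.442,0.481,0,0,1],[0,0.41,-0.442,0.481,0,0,1],[0,0.41,-0.442,0.481,0,0,1]]' 10; python3 rel.py "[-.22,0,.141]"
```

```text
time: 1.6
ee_pos: [0.4166, 0.0323, 0.2452]
tcp_rot: [-0.44, -0.553, -0.441, 0.553]
ft_force: [-1.1, 0.3, 1.1]
finger_gap: 0.0004
turn(60deg) [-2.9997e+00 -2.4000e-03 -1.1000e-03]
turn(60deg) [ 0.0003 -0.0007  0.0015]
t 1.6 local TCP [-2.205e-01 -2.000e-04  2.452e-01] F local [-1.1   0.07  1.14] gap 0.0004411905934283881 q [-0.11  0.15  1.79  0.    1.21  1.69]
[-.22,0,.141] shift [ 1.042e-01  7.000e-04 -1.000e-04]
```

```bash
python3 -m pendant '[[0.05,0,0,0,0,0,1],[0.104,0,0,0,0,0,1],[0.104,0,0,0,0,0,1]]'; python3 rel.py; python3 - <<'E'
from workcell import ctrl
import cv2,numpy as np
a=ctrl.read_camera("wrist")["pixels"];b=ctrl.read_camera("scene")["pixels"]
b=cv2.resize(b[110:302,130:386],(512,384));cv2.imwrite("pics/w1.png",cv2.resize(np.hstack([a,b]),(800,300)))
E
```

```text
time: 1.98
ee_pos: [0.4136, 0.0315, 0.139]
tcp_rot: [-0.437, -0.551, -0.442, 0.556]
ft_force: [-0.3, 0.5, 0.6]
finger_gap: 0.0007
turn(60deg) [ 2.9982e+00  1.4700e-02 -7.0000e-04]
turn(60deg) [-0.0018  0.0004  0.0093]
t 1.975 local TCP [-0.2233 -0.0017  0.139 ] F local [-0.41  0.44  0.56] gap 0.0007383657891843411 q [-0.11  0.28  1.95  0.    0.92  1.69]
```

View pics/w1.png

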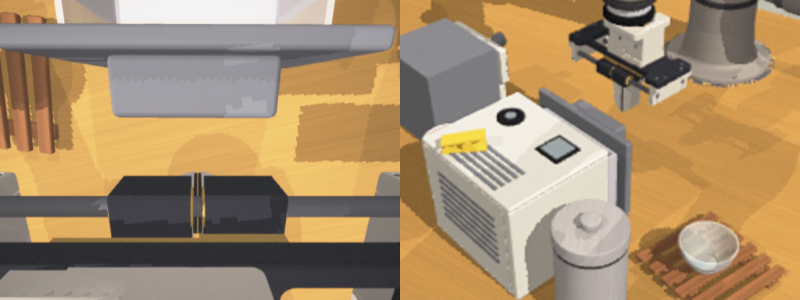

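The wrist view shows the closed fingers centred on the pull, and the way ahead is clear. Now I'll push.

```bash
python3 -m pendant '[[0,0.02,0,0,0,0.009,1],[0,0.035,0,0,0,0.009,1],[0,0.045,0,0,0,0.009,1],[0,0.055,0,0,0,0.009,1],[0,0.062,0,0,0,0.009,1],[0,0.068,0,0,0,0.009,1],[0,0.073,0,0,0,0.009,1],[0,0.073,0,0,0,0.009,1]]'; python3 rel.py
```

```text
time: 3.08
ee_pos: [0.4885, 0.0149, 0.1423]
tcp_rot: [0.442, 0.556, 0.437, -0.551]
ft_force: [-0.6, 0.4, 0.2]
finger_gap: 0.0007
turn(60deg) [ 2.9986e+00 -1.3800e-02  1.2000e-03]
turn(60deg) [-0.0013 -0.0008 -0.0088]
t 3.075 local TCP [-0.1465 -0.001   0.1423] F local [-0.71  0.28  0.25] gap 0.0006889781220852143 q [-0.13  0.39  1.78 -0.    0.97  1.67]
```

```bash
python3 -m pendant '[[0,0.003,0,0,0,0,1],[0,0.006,0,0,0,0,1],[0,0.006,0,0,0,0,1]]'; python3 rel.py; python3 - <<'E'
from workcell import ctrl
import cv2,numpy as np
a=ctrl.read_camera("top")["pixels"];b=ctrl.read_camera("scene")["pixels"]
a=cv2.resize(a[80:230,180:380],(512,384));b=cv2.resize(b[110:302,130:386],(512,384));cv2.imwrite("pics/w2.png",cv2.resize(np.hstack([a,b]),(800,300)))
E
```

```text
time: 3.45
ee_pos: [0.4905, 0.0145, 0.1419]
tcp_rot: [0.44, 0.554, 0.44, -0.554]
ft_force: [-13.2, 3.4, 9.2]
finger_gap: 0.0002
turn(60deg) [2.9989e+00 2.0000e-04 5.0000e-04]
turn(60deg) [-0.0011 -0.0003  0.0001]
t 3.45 local TCP [-0.1445 -0.001   0.1419] F local [-13.6    0.35   9.23] gap 0.00022732029497062219 q [-0.13  0.39  1.76  0.    0.98  1.67]
```

View pics/w2.png

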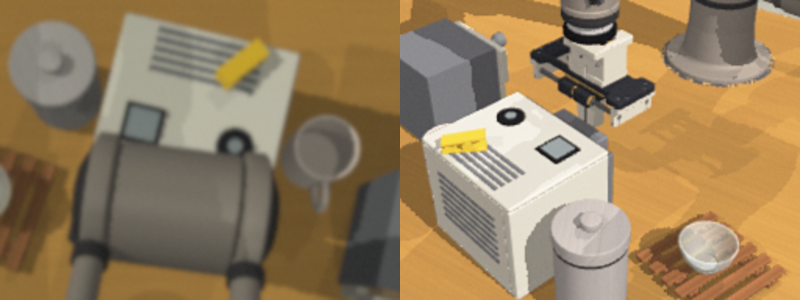

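The force rose to 13.6 N at the expected home position and the tank looks flush. I'll back off, rise and check.

```bash
python3 -m pendant '[[0,-0.03,0,0,0,0,1],[0,-0.06,0,0,0,0,1],[-0.05,-0.06,0,0,0,0,1],[-0.1,-0.06,0,0,0,0,1],[-0.1,-0.06,0,0,0,0,1]]'; python3 rel.py "[-.035,-.052,.26]" "[-.035,-.052,.213]"; python3 - <<'E'
from workcell import ctrl
import cv2,numpy as np
from h import *
from scipy.spatial.transform import Rotation as Ro
s=ctrl.read_state();c=ctrl.read_camera("wrist");a=c["pixels"]
q=s["tcp_rot"];M=np.eye(4);M[:3,:3]=Ro.from_quat([q[1],q[2],q[3],q[0]]).as_matrix();M[:3,3]=s["ee_pos"]
W=np.linalg.inv(M@c["hand_eye"]);d=dict(K=c["camera_matrix"],R=W[:3,:3],t=W[:3,3])
p=np.load("pose.npy");co,sn=np.cos(p[2]),np.sin(p[2])
def P(x,y,z): return proj(d,[p[0]+co*x-sn*y,p[1]+sn*x+co*y,z])
im=a.copy()
for X in[(-.133,-.05,.143),(-.133,.05,.143),(-.133,0,.143),(-.085,-.1,.17),(-.085,.1,.17),(-.097,.098,.158),(-.097,-.098,.158),(-.035,-.052,.174)]:
    u=P(*X);print(X,u.round(1));cv2.circle(im,tuple(int(v) for v in u.round()),3,(0,0,255),1)
cv2.imwrite("pics/w3.png",im)
E
```

```text
time: 4.18
ee_pos: [0.4342, 0.0279, 0.2455]
tcp_rot: [0.442, 0.556, 0.438, -0.551]
ft_force: [-0.2, 0.2, -0.5]
finger_gap: 0.0001
turn(60deg) [ 2.9991e+00 -1.3700e-02  2.1000e-03]
turn(60deg) [-0.0009 -0.0013 -0.0087]
t 4.175 local TCP [-0.2024 -0.0006  0.2455] F local [-0.25  0.1  -0.51] gap 0.00013572373531174007 q [-0.11  0.17  1.76  0.    1.2   1.69]
[-.035,-.052,.26] shift [-0.0131  0.1675  0.0512]
[-.035,-.052,.213] shift [0.0339 0.1671 0.0513]
(-0.133, -0.05, 0.143) [314.7 114.3]
(-0.133, 0.05, 0.143) [191.2 114.5]
(-0.133, 0, 0.143) [253.  114.4]
(-0.085, -0.1, 0.17) [400.6  41. ]
(-0.085, 0.1, 0.17) [105.3  41.6]
(-0.097, 0.098, 0.158) [118.3  63.6]
(-0.097, -0.098, 0.158) [387.6  63.1]
(-0.035, -0.052, 0.174) [336.8 -49.1]
```

View pics/w3.png

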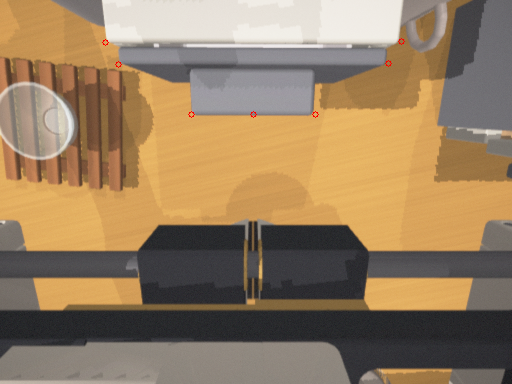

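The predicted home points (red) land on the pull front edge (row 114) and the tank edges, so the tank is home. Next I'll move over the sensor.

```bash
python3 -m pendant '[[-0.015,0.05,0.015,0,0,-0.009,1],[-0.015,0.1,0.03,0,0,-0.009,1],[-0.015,0.14,0.042,0,0,-0.009,1],[-0.014,0.167,0.051,0,0,-0.009,1],[-0.014,0.167,0.051,0,0,-0.009,1],[-0.014,0.167,0.051,0,0,-0.009,1]]'; python3 rel.py "[-.035,-.052,.213]"
```

```text
time: 4.97
ee_pos: [0.5831, -0.0589, 0.2566]
tcp_rot: [-0.438, -0.552, -0.442, 0.555]
ft_force: [-0.8, -0.3, -0.1]
finger_gap: 0.0004
turn(60deg) [2.9991e+00 1.1600e-02 1.6000e-03]
turn(60deg) [-0.0008 -0.001   0.0074]
t 4.975 local TCP [-0.0378 -0.0517  0.2566] F local [-0.75 -0.45 -0.12] gap 0.000374243662651823 q [-0.23  0.45  1.32  0.    1.37  1.57]
[-.035,-.052,.213] shift [0.0436 0.0031 0.0003]
```

```bash
python3 -m pendant '[[0.015,0.003,0,0,0,0.007,1],[0.03,0.003,0,0,0,0.007,1],[0.04,0.003,0,0,0,0.007,1],[0.043,0.003,0,0,0,0.007,1],[0.043,0.003,0,0,0,0.007,1]]'; python3 rel.py "[-.035,-.052,.213]";  python3 - <<'E'
from workcell import ctrl
import cv2,numpy as np
b=ctrl.read_camera("scene")["pixels"];a=ctrl.read_camera("wrist")["pixels"]
b=cv2.resize(b[130:226,140:268],(512,384),interpolation=cv2.INTER_CUBIC);cv2.imwrite("pics/w4.png",cv2.resize(np.hstack([a,b]),(800,300)))
E
```

```text
time: 5.6
ee_pos: [0.5857, -0.0594, 0.2137]
tcp_rot: [0.44, 0.554, 0.44, -0.553]
ft_force: [-1.2, -1.3, -0.3]
finger_gap: 0.001
turn(60deg) [2.9992e+00 5.0000e-04 1.5000e-03]
turn(60deg) [-0.0008 -0.001   0.0003]
t 5.6 local TCP [-0.0351 -0.0516  0.2137] F local [-0.83 -1.54 -0.27] gap 0.0009547229116307045 q [-0.23  0.48  1.39  0.    1.27  1.57]
[-.035,-.052,.213] shift [0.0007 0.0001 0.0004]
```

View pics/w4.png

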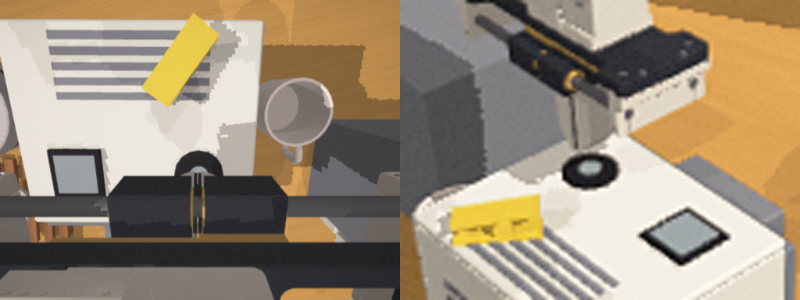

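The fingertips are centred over the black disc, about 2 cm up and clear of it. I'll hold for more than 3 s.

```bash
python3 -m pendant '[[0,0,0,0,0,0,1],[0,0,0,0,0,0,1],[0,0,0,0,0,0,1],[0,0,0,0,0,0,1],[0,0,0,0,0,0,1],[0,0,0,0,0,0,1],[0,0,0,0,0,0,1],[0,0,0,0,0,0,1],[0,0,0,0,0,0,1],[0,0,0,0,0,0,1],[0,0,0,0,0,0,1],[0,0,0,0,0,0,1]]'; python3 rel.py "[-.035,-.052,.213]"
```

```text
time: 7.2
ee_pos: [0.586, -0.0595, 0.2141]
tcp_rot: [0.44, 0.554, 0.44, -0.553]
ft_force: [-0.3, 1.1, -0.3]
finger_gap: 0.0006
turn(60deg) [ 2.9991e+00 -9.0000e-04  1.6000e-03]
turn(60deg) [-0.0009 -0.001  -0.0006]
t 7.2 local TCP [-0.0348 -0.0517  0.2141] F local [-0.52  0.99 -0.33] gap 0.0005877682513169998 q [-0.23  0.48  1.39  0.    1.27  1.57]
[-.035,-.052,.213] shift [ 0.0011 -0.0002  0.0003]
```

```bash
python3 -m pendant '[[0,0,0,0,0,0,1],[0,0,0,0,0,0,1],[0,0,0,0,0,0,1],[0,0,0,0,0,0,1],[0,0,0,0,0,0,1],[0,0,0,0,0,0,1],[0,0,0,0,0,0,1],[0,0,0,0,0,0,1],[0,0,0,0,0,0,1],[0,0,0,0,0,0,1],[0,0,0,0,0,0,1],[0,0,0,0,0,0,1]]'; python3 -m pendant '[[0,0,0,0,0,0,1],[0,0,0,0,0,0,1],[0,0,0,0,0,0,1],[0,0,0,0,0,0,1],[0,0,0,0,0,0,1],[0,0,0,0,0,0,1],[0,0,0,0,0,0,1],[0,0,0,0,0,0,1]]'; python3 rel.py "[-.035,-.052,.213]"
```

```text
time: 8.7
ee_pos: [0.586, -0.0595, 0.2141]
tcp_rot: [0.44, 0.554, 0.44, -0.553]
ft_force: [0.0, -0.6, -0.1]
finger_gap: 0.0008
time: 9.7
ee_pos: [0.586, -0.0595, 0.2141]
tcp_rot: [0.44, 0.554, 0.44, -0.553]
ft_force: [-0.0, -0.5, 0.0]
finger_gap: 0.0003
turn(60deg) [ 2.9992e+00 -9.0000e-04  1.5000e-03]
turn(60deg) [-0.0008 -0.001  -0.0006]
t 9.7 local TCP [-0.0348 -0.0517  0.2141] F local [ 0.1  -0.53  0.01] gap 0.00028843277138372147 q [-0.23  0.48  1.39  0.    1.27  1.57]
[-.035,-.052,.213] shift [ 0.0011 -0.0002  0.0004]
```

Held for 4 s. Now I'll retreat straight up and back, and take a last look.

```bash
python3 -m pendant '[[-0.04,0,0,0,0,0,1],[-0.08,0,0,0,0,0,1],[-0.08,-0.06,0,0,0,0,1],[-0.08,-0.12,0,0,0,0,1],[-0.08,-0.16,0,0,0,0,1],[-0.08,-0.16,0,0,0,0,1]]'; python3 - <<'E'
from workcell import ctrl
import cv2,numpy as np
a=ctrl.read_camera("top")["pixels"];b=ctrl.read_camera("scene")["pixels"]
cv2.imwrite("pics/w5.png",cv2.resize(np.hstack([a,b]),(800,300)))
s=ctrl.read_state();print(s["time"],s["ft_force"],s["ee_pos"])
d=cv2.absdiff(b,np.load("scene0.npz")["im"]).max(2)
for n,(x0,x1,y0,y1) in dict(trivet_ramekin=(282,378,245,316),canister=(226,278,238,320),clip=(152,190,190,210),drawer=(118,200,122,196)).items(): print(n,(d[y0:y1,x0:x1]>40).sum())
E
```

```text
time: 10.45
ee_pos: [0.4282, -0.0229, 0.2948]
tcp_rot: [0.44, 0.554, 0.44, -0.553]
ft_force: [0.5, 0.0, -0.6]
finger_gap: 0.0006
10.55 [-0.0867433  -0.42126345 -0.11296788] [ 0.43070663 -0.02367659  0.29464728]
trivet_ramekin 0
canister 83
clip 0
drawer 547
```

View pics/w5.png

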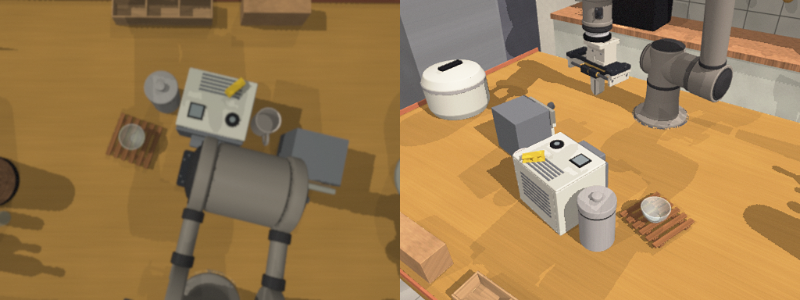

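```bash
python3 -c "
from workcell import ctrl
print(ctrl.close_job())"
```

```text
the job is handed in; nothing more can be done
None
```

I pushed the tank home with the closed fingertips and held them over the sensor for about 4 s. I then retreated and handed the job in at about 10.6 s of the 43 s allowed. The hand-in gave no verdict.

- **Tank:** It started about 35 mm out. The push ended against the stop at about 14 N. A wrist picture afterwards showed the pull and tank edges where the home position predicts, to about 1 mm.
- **Sensor:** The fingertips stayed about 21 mm above its face. They were within 1 mm of the middle I had estimated, which is itself good to about 2 mm. Only sensor noise showed on the force reading, so nothing was touched.
- **Other things:** The clip, trivet and ramekin showed no change between the first and last pictures. The regions around two other objects did change. For the canister it was 83 pixels, probably the tank moving behind it. For the drawer unit it was 547 pixels, probably the arm's moving shadow. I did not check either cause further, but the arm never went near the drawer unit or the canister. I compared the mug only by eye in the last top view, where it looked unmoved.

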